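# Open the jar that fits the holding block

### The job

One of the three square jars fits the square pocket of the wooden holding block snugly: stand that jar, lid still on, fully down in the pocket so that the block keeps it from turning. Then twist its tight lid anticlockwise (seen from above) just until its lugs come free, lift the lid straight up, and finish while still holding it in the gripper, level and a couple of centimetres above the mouth of the jar, which stays in the pocket. Leave the other two jars where they stand.

Things in the scene. Friction and masses are not known exactly. Their poses are not given: they have to be found in the camera images.
- middle_jar: the jar that fits: amber glass, square body 56 x 56 mm, top of shoulder 64 mm up; 0.3 to 0.46 kg with lid. Origin: centre of its underside, z up, x and y square to its sides. Any of the four quarter-turn yaws fits the pocket. It may be carried by its closed lid. Seated, it can turn about 6 degrees either way before the pocket stops it
- lid: twist-off lid of the middle jar: round, black plastic, ribbed, 54 mm across, 26 mm high, 50 g, open below. Origin: centre of its lower rim, z up; closed, the rim is 68 mm above the jar's underside (4 mm of room for fingertips above the shoulder). Three inner lugs are pressed up under ledges of the neck by the sprung seal; twisting takes up to about 0.5 N m
- small_jar: look-alike jar, body only 46 x 46 mm, same height, lid and material, too small for the pocket; leave it. Origin at the centre of its underside
- large_jar: look-alike jar, body 66 x 66 mm, same height, lid and material, too large for the pocket; leave it. Origin at the centre of its underside
- holding_block: wooden block 100 x 100 x 38 mm fixed to the table; in the middle of its top a square pocket 62 x 62 mm, 30 mm deep (floor 8 mm above the table), mouth bevelled by 5 mm. Origin: centre of its underside, on the table, x and y along its sides; the pocket is centred on it and parallel to the sides
- mouth (a point): centre of the middle jar's mouth, 84 mm above its underside: top of the round neck, radius 18 mm. A black rubber seal of radius 17 mm, sprung upward with about 20 N, covers it: its top is 7 mm above this point under the closed lid and 11 mm above when the lid is off
- lid_top (a point): centre of the lid's flat top, 26 mm above its rim; axes of the lid. Closed, lid yaw is within 0.19 rad of the jar's. Turned anticlockwise, the lugs are free when lid yaw minus jar yaw is 48 to 84 degrees (middle 66), then meet a stop; clockwise there is a stop too. Once free the seal pushes the lid up about 4 mm; 8 mm of straight lift brings the lugs above the ledges

How it is judged:
On the way, in this order (a step that is already met when the one before it is completed fails the run):
1. the middle jar stands fully down in the pocket with its lid still on (z of middle_jar in the frame of holding_block below 0.011 m and horizontal distance between middle_jar and holding_block below 0.008 m and angle between middle_jar's own z axis and vertical below 0.08 rad and z of lid in the frame of middle_jar below 0.071 m), for 0.2 s.
2. the lid has come off upward while the jar stays in the pocket (z of lid in the frame of middle_jar above 0.08 m and z of middle_jar in the frame of holding_block below 0.013 m), for 0.1 s.
At the end, for the whole second after the job is handed in: gripper holds the lid still, level (0.2 rad), rim 2 to 46 mm above the jar's mouth, centred within 20 mm, clear of the jar, turned 40 to 140 degrees from the jar's yaw; jar upright on the pocket floor (3 mm); other two jars upright within 30 mm of their places (z of lid in the frame of middle_jar between 0.086 and 0.13 m and horizontal distance between lid and middle_jar below 0.02 m and angle between lid's own z axis and vertical below 0.2 rad and contact force between lid and the fingers above 1 N and contact force between lid and middle_jar below 0.1 N and linear speed of lid below 0.02 m/s and z of middle_jar in the frame of holding_block below 0.011 m and horizontal distance between middle_jar and holding_block below 0.008 m and angle between middle_jar's own z axis and vertical below 0.08 rad and distance of each of small_jar, large_jar from where it was at the start of the episode below 0.03 m and angle between each of small_jar, large_jar's own z axis and vertical below 0.1 rad and angle between the x axis of lid and the x axis of middle_jar, either way round above 0.7 rad); the arm keeps its last pose, push and grip.
It fails at once if one of the other two jars is moved by more than 30 mm or knocked over (distance of any of small_jar, large_jar from where it was at the start of the episode above 0.03 m or angle between any of small_jar, large_jar's own z axis and vertical above 0.5 rad).
It also fails if it takes over 40 s, if anything falls off the work surface, if the arm or the gripper's body presses on something with over 40 N, if the wrist force passes 120 N, or if a joint passes its speed limit or range.

### The arm

A 6-joint arm with a two-finger parallel gripper is mounted at the origin on a cart in front of the work surface, level with it; the furniture and walls round the work are solid. World frame = base frame: x ahead of the robot, y to its left, z up, the work surface at z = 0. Lengths are in m, angles in rad, forces in N, time in s.
With the tool pointing down it reaches from about 0.35 to 0.775 m from the base axis. Payload 7.3 kg.
Tool frame: the origin (TCP) lies on the centre line of the jaws, within the pads' length; the fingertips stand 17 mm ahead of it and the grasp point (between the pads) lies 2 mm behind it; z points along the fingers, y is the line along which they close (so a half turn about z gives the same grasp; the last joint's range is limited). The gripper opens to 92 mm and grips with 3 to 60 N. Pads are 19 mm wide; open, the fingers measure 130 mm over their backs; the gripper's body (75 mm by 190 mm) begins 47 mm behind the grasp point.
Start: joints at [-1.367, 0.342, 1.524, -0, 1.275, -0.146], TCP at [0.18, -0.493, 0.214] pointing down, gripper open.
Joint ranges: [-2.53, 2.53], [-0.77, 2.02], [0.04, 2.7], [-1, 4.14], [0.28, 2.66], [-3.11, 3.11]. Speed limits (rad/s): [2.57, 2.57, 3.14, 3.14, 3.14, 3.14].

### API

Orientations are given as a unit quaternion [x, y, z, w].
In Python, from rig import manip, cams, job gives the robot as it stands.
- The arm moves only by the shell command python3 -m jog 'ROWS'. ROWS is JSON, a list that holds one entry, the list of rows, each a list of 7 numbers: the opening, from -1 (shut) to 1 (fully open), so that 0 is half open, then the shift along the tool's x, y, z in units of 40 mm (1.0 is 40 mm), then the turn, a rotation vector about the tool's x, y, z in units of 6 degrees (1.0 is 6 degrees). In form: [[[grip, x, y, z, ax, ay, az], ...]]. A call has 1 to 20 rows; each row shifts and turns the commanded pose from where the row before left it, along the tool's axes as they then stand; what a row does not reach is not made up. A row lasts 1/10 s, in which the tool goes at most 50 mm and 8.59 degrees, less where a joint would pass 70% of its speed; a pose out of reach is approached as far as the arm can. A call is refused whole if a number of a shift passes 1 or a number of a turn 1, either way. A call with a gripper value outside its range is refused whole. The fingers move at their own pace and stop on an object; the grip force is fixed at half the most. Time passes only in rows, so rows that do not move let the fingers close. It gives the time, the measured TCP pose, the force, the opening and the grip force at its end, in the units of the state.
- manip.state(): the state, without advancing time (a new reading comes with each control period).
- cams.camera(name): name is "side" or "top"; returns a dict with "frame" (480x640x3 uint8, red, green, blue), "fov_y" (degrees; the focal length in pixels is half the picture's height over the tangent of half this angle, whatever the lens; pixels are square), "cx", "cy" (the principal point, pixels), "dist_coeffs" ([k1, k2, p1, p2, k3] as OpenCV has them; the pictures are not rectified), "rvec" (rotation vector, rad) and "tvec" (3), from world to camera coordinates, as OpenCV has them. Camera axes: x right, y down, z forward; pixel columns grow to the right and rows downward; lengths in m; the calibration is good to about 2 mm. A picture is of the moment at which its call begins. There is no depth.
- job.finish_job(): hands the job in; it is judged then, once.
Trained networks look in the newest picture that a camera, given by its name, has taken for a name from the list of things; names that differ only in an ending like _2 or _b are one class to them, and where a whole thing is asked for, a point or a joint stands for the part that bears it (a point fixed in the world has none). Each returns a list of dicts, best first, with "conf" (0 to 1); they miss things now and then, are a little off and sometimes report something else, mostly with a low value. They report only what shows in the picture. A call takes as long as a camera call.
- cams.regions_of(camera, name): "mask" (480x640 bool, what is visible of it) and "box" ([centre column, centre row, width, height] as shares, 0 to 1, of the picture: columns of its width, rows of its height, round what is visible of it).
- cams.landmark_of(camera, name): "centre" ([column, row] as shares, 0 to 1, of the picture: columns of its width, rows of its height: a listed point, or the origin of a listed thing).
The state is a dict: "time": time; "qpos": joint angles; "qd": joint speeds; "joint_efforts": joint torques, N m; "position": TCP position; "eef_rot": TCP orientation; "wrist_force": force on the tool from outside, world axes, zero at the start; "torque": the same for the moment, N m; "finger_gap": finger opening in m; "finger_force": force on a finger pad.
Only numpy, scipy, OpenCV 4.12 (cv2) and the standard library are available. Lean on these libraries where they do the work, as an engineer would, in place of code of your own. Each camera call takes 0.05 s, during which the arm holds its last target. There are 200 camera calls.

## Working session

There is one attempt and no reset: what is moved stays moved. The work goes in short steps, Python scripts to look and compute and a shell command to move; the robot and the scene stay as the last step left them, time stands still between calls to the robot, and variables do not carry over. Pictures are saved under pics/ and viewed, at most 10 in all, crops included, and the job is handed in when it is done.

```bash
mkdir -p pics; ls; cat > h.py <<'E'
import numpy as np, cv2
from rig import manip, cams, job
from scipy.spatial.transform import Rotation as R
def cal(c):
    f=240/np.tan(np.radians(c["fov_y"])/2)
    K=np.array([[f,0,c["cx"]],[0,f,c["cy"]],[0,0,1.]])
    return K,np.array(c["dist_coeffs"],float),np.array(c["rvec"],float).ravel(),np.array(c["tvec"],float).ravel()
def toplane(c,px,z):
    K,d,r,t=cal(c); M=cv2.Rodrigues(r)[0]
    u=cv2.undistortPoints(np.array(px,float).reshape(-1,1,2),K,d).reshape(-1,2)
    D=np.c_[u,np.ones(len(u))]@M; C=-M.T@t
    return C+D*((z-C[2])/D[:,2])[:,None]
def proj(c,P):
    K,d,r,t=cal(c); return cv2.projectPoints(np.array(P,float).reshape(-1,1,3),r,t,K,d)[0].reshape(-1,2)
def save(c,n): cv2.imwrite(n,cv2.cvtColor(c["frame"],cv2.COLOR_RGB2BGR))
E
python3 - <<'E'
from h import *
for n in("top","side"):
    c=cams.camera(n); save(c,f"pics/{n}0.png")
    K,d,r,t=cal(c); print(n,-cv2.Rodrigues(r)[0].T@t,c["fov_y"],c["dist_coeffs"])
    for k,z in(("middle_jar",0),("small_jar",0),("large_jar",0),("holding_block",0),("mouth",.084),("lid_top",.094)):
        for q in cams.landmark_of(n,k)[:4]:
            p=np.array(q["centre"])*[640,480]; print(n,k,round(q["conf"],2),p.round(1),toplane(c,[p],z)[0].round(4))
    for k in("middle_jar","lid","small_jar","large_jar","holding_block"):
        for q in cams.regions_of(n,k)[:4]: print(n,k,round(q["conf"],2),(np.array(q["box"])*[640,480,640,480]).round(0),q["mask"].sum())
print(manip.state())
E
```

```text
pics
top [0.41488475 0.19307481 0.93665437] 47.736197371979266 [-0.09941982  0.          0.          0.          0.        ]
top middle_jar 0.74 [184.6 273. ] [0.5001 0.3773 0.    ]
top middle_jar 0.42 [401.7 265.1] [0.5234 0.     0.    ]
top small_jar 0.96 [247.4 263.5] [0.5194 0.2695 0.    ]
top large_jar 0.81 [314.  241.7] [0.5608 0.155  0.    ]
top large_jar 0.3 [184.7 275. ] [0.4967 0.3768 0.    ]
top holding_block 0.9 [400.  266.2] [0.5214 0.0031 0.    ]
top lid_top 0.71 [176.2 269.6] [0.4965 0.3721 0.094 ]
top lid_top 0.41 [316.1 240.2] [0.5486 0.1555 0.094 ]
top lid_top 0.28 [185.3 273.8] [0.4903 0.3576 0.094 ]
top lid_top 0.2 [176.6 268.3] [0.4985 0.3716 0.094 ]
top middle_jar 0.92 [185. 272.  38.  45.] 460
top lid 0.81 [177. 269.  38.  39.] 1078
top small_jar 0.72 [247. 259.  35.  33.] 1013
top small_jar 0.18 [185. 273.  40.  43.] 495
top large_jar 0.56 [319. 239.  57.  55.] 1785
top holding_block 0.85 [407. 268.  65.  64.] 3694
side [0.13120762 0.75046268 0.56196363] 49.50217148720412 [-0.05413806  0.          0.          0.          0.        ]
side middle_jar 0.78 [257.4
[... 525 characters left out ...]
s': array([-1.36699638e+00,  3.42021773e-01,  1.52406773e+00,  7.69428558e-06,
        1.27541505e+00, -1.45976143e-01]), 'qd': array([ 8.08300558e-05,  6.62657946e-04,  2.61115443e-03, -1.49960935e-03,
       -2.50523284e-04, -1.35632981e-03]), 'joint_efforts': array([-4.01463694e-03, -4.31153584e+01, -2.44477451e+01,  7.15298275e-02,
        4.83088894e-02,  4.70208235e-06]), 'position': array([ 0.17995223, -0.49322878,  0.21374048]), 'eef_rot': array([9.84746219e-01, 1.73996787e-01, 4.95247714e-06, 4.39267988e-05]), 'wrist_force': array([-0.28409898,  0.74064563, -0.81140237]), 'torque': array([ 0.0372403 , -0.00219188,  0.03764659]), 'finger_force': 0.0, 'finger_gap': 0.0919541677050603}
```

```bash
python3 - <<'E'
import cv2,numpy as np
a=cv2.imread("pics/top0.png")[200:320,140:460]; b=cv2.imread("pics/side0.png")[190:400,210:430]
a=cv2.resize(a,None,fx=2.5,fy=2.5,interpolation=cv2.INTER_CUBIC); 
b=cv2.resize(b,(314,300),interpolation=cv2.INTER_CUBIC)
o=np.zeros((600,800,3),np.uint8); o[:300]=a; o[300:,:314]=b; 
j=cv2.imread("pics/top0.png")[240:300,150:210]; o[300:,314:614]=cv2.resize(j,(300,300),interpolation=cv2.INTER_CUBIC)
cv2.imwrite("pics/c0.png",o)
E
```

```text
(no output)
```

View pics/c0.png

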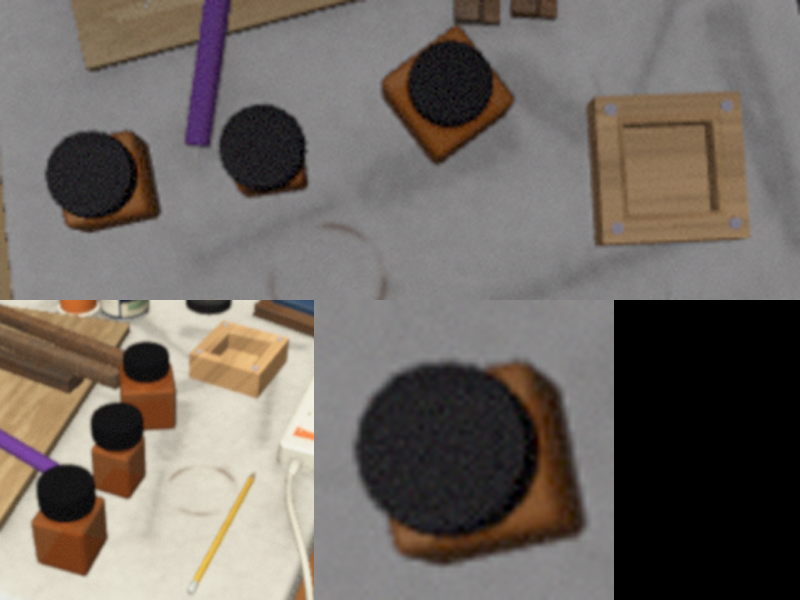

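The picture shows the left jar (top image about (185,272)) as the middle jar in size; small at (247,263), large at (316,240), and the block at (407,268). I fit silhouettes next for pose and yaw.

```bash
cat > fit.py <<'E'
from h import *
from scipy.optimize import minimize
def ring(r,z,n=40):
    a=np.linspace(0,2*np.pi,n); return np.c_[r*np.cos(a),r*np.sin(a),0*a+z]
def box(s,z0,z1): return np.array([[x*s/2,y*s/2,z] for x in(-1,1) for y in(-1,1) for z in(z0,z1)])
def jar(s): return [box(s,0,.062),ring(.027,.068),ring(.027,.094)]
def seg(c,q,thr=70):
    hsv=cv2.cvtColor(c["frame"],cv2.COLOR_RGB2HSV).astype(int)
    return None
def sil(c,parts,p,z=0,S=4,roi=None):
    x0,y0,x1,y1=roi; im=np.zeros(((y1-y0)*S,(x1-x0)*S),np.uint8)
    M=R.from_euler("z",p[2]).as_matrix()
    for g in parts:
        u=proj(c,g@M.T+[p[0],p[1],z]); u=((u-[x0,y0]+.5)*S).astype(np.float32)
        cv2.fillConvexPoly(im,cv2.convexHull(u.round().astype(np.int32)),255)
    return cv2.resize(im,(x1-x0,y1-y0),interpolation=cv2.INTER_AREA)/255.
def fit(obs,parts,p0,z=0):
    def cost(p):
        return sum(np.abs(sil(c,parts,p,z,8,roi)-m).sum() for c,m,roi in obs)
    best=None
    for a in np.radians([-35,-20,-5,10,25,40]):
        s=np.array([[0,0,0],[.006,0,0],[0,.006,0],[0,0,.15]])+[p0[0],p0[1],a]
        r=minimize(cost,s[0],method="Nelder-Mead",options=dict(initial_simplex=s,xatol=2e-4,fatol=.05,maxiter=150))
        if best is None or r.fun<best.fun: best=r
    return best
E
python3 - <<'E'
from fit import *
C={n:cams.camera(n) for n in("top","side")}
def mask(c,roi,kind):
    x0,y0,x1,y1=roi; f=c["frame"][y0:y1,x0:x1]; f=cv2.GaussianBlur(f,(3,3),0)
    h=cv2.cvtColor(f,cv2.COLOR_RGB2HSV).astype(int)
    m=((h[...,1]>(110 if kind=="jar" else 55))&((h[...,0]<25)))|((h[...,2]<60) if kind=="jar" else False)
    m=m.astype(np.uint8); m=cv2.morphologyEx(m,cv2.MORPH_CLOSE,np.ones((5,5)))
    n,l,s,_=cv2.connectedComponentsWithStats(m); k=1+s[1:,4].argmax(); m=(l==k).astype(np.uint8)
    ct,_=cv2.findContours(m,0,1); cv2.drawContours(m,ct,-1,1,-1)
    return m.astype(float)
J={"top":(150,240,215,300),"side":(225,290,295,400)}
B={"top":(365,227,450,308),"side":(333,195,422,268)}
vis=[]
for kind,rois,parts,p0 in(("jar",J,jar(.056),(.497,.374)),("block",B,[box(.1,0,.038)],(.513,0))):
    ob={n:(C[n],mask(C[n],rois[n],kind),rois[n]) for n in rois}
    for use in(("top",),("side",),("top","side")):
        r=fit([ob[n] for n in use],parts,p0); print(kind,use,r.x[:2].round(4),np.degrees(r.x[2]).round(2),r.fun,[ob[n][1].sum() for n in use])
    for n in rois:
        x0,y0,x1,y1=rois[n]; s=sil(C[n],parts,r.x,0,8,rois[n]); a=C[n]["frame"][y0:y1,x0:x1,::-1].copy()
        a=cv2.resize(a,None,fx=3,fy=3); S=cv2.resize((s>.5).astype(np.uint8),None,fx=3,fy=3,interpolation=0)
        cv2.drawContours(a,cv2.findContours(S,0,1)[0],-1,(0,255,0),1)
        S=cv2.resize(ob[n][1].astype(np.uint8),None,fx=3,fy=3,interpolation=0);cv2.drawContours(a,cv2.findContours(S,0,1)[0],-1,(255,0,255),1)
        vis.append(a)
H=[np.pad(v,((0,340-v.shape[0]),(0,0),(0,0))) for v in vis]
o=np.hstack(H); print(o.shape); o=cv2.resize(o,(800,int(o.shape[0]*800/o.shape[1]))); cv2.imwrite("pics/fit0.png",o)
E
```

```text
jar ('top',) [0.4976 0.3735] -85.55 227.81960784313725 [np.float64(1366.0)]
jar ('side',) [0.4958 0.3738] 28.07 1009.4470588235295 [np.float64(3693.0)]
jar ('top', 'side') [0.4964 0.3733] 27.19 1273.0941176470587 [np.float64(1366.0), np.float64(3693.0)]
block ('top',) [ 0.5177 -0.0042] 3.58 87.76078431372548 [np.float64(3641.0)]
block ('side',) [ 0.5149 -0.0027] 3.4 59.054901960784306 [np.float64(2675.0)]
block ('top', 'side') [ 0.5165 -0.0039] 3.63 237.1764705882353 [np.float64(3641.0), np.float64(2675.0)]
(340, 927, 3)
```

View pics/fit0.png

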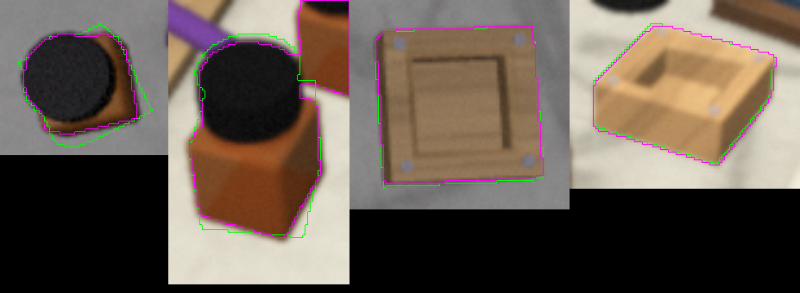

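```bash
cat > fj.py <<'E'
from fit import *
C={n:cams.camera(n) for n in("top","side")}
J={"top":(150,240,215,300),"side":(225,290,295,400)}
def mask(c,roi,side):
    x0,y0,x1,y1=roi; f=cv2.GaussianBlur(c["frame"][y0:y1,x0:x1],(3,3),0)
    h=cv2.cvtColor(f,cv2.COLOR_RGB2HSV).astype(int)
    m=((h[...,1]>80)&(h[...,0]<25))|(h[...,2]<75)
    if side: m[:38,52:]=0; m[:25,:9]=0
    m=cv2.morphologyEx(m.astype(np.uint8),cv2.MORPH_OPEN,np.ones((3,3)))
    n,l,s,_=cv2.connectedComponentsWithStats(m); m=(l==1+s[1:,4].argmax()).astype(np.uint8)
    ct,_=cv2.findContours(m,0,1); cv2.drawContours(m,ct,-1,1,-1); return m.astype(float)
parts=[box(.056,0,.055),box(.050,0,.064),ring(.027,.068),ring(.027,.094)]
parts=[np.vstack(parts[:2]),np.vstack(parts[2:])]
ob={n:(C[n],mask(C[n],J[n],n=="side"),J[n]) for n in J}
vis=[]
for use in(("top",),("side",),("top","side")):
    r=fit([ob[n] for n in use],parts,(.497,.374)); print(use,r.x[:2].round(4),np.degrees(r.x[2]).round(2),r.fun)
    for n in use[:1]:
        x0,y0,x1,y1=J[n]; s=sil(C[n],parts,r.x,0,8,J[n]); a=cv2.resize(C[n]["frame"][y0:y1,x0:x1,::-1],None,fx=4,fy=4)
        for S,k in((s>.5,(0,255,0)),(ob[n][1]>.5,(255,0,255))):
            S=cv2.resize(S.astype(np.uint8),None,fx=4,fy=4,interpolation=0); cv2.drawContours(a,cv2.findContours(S,0,1)[0],-1,k,1)
        vis.append(np.pad(a,((0,440-a.shape[0]),(0,0),(0,0))))
cv2.imwrite("pics/fit1.png",np.hstack(vis[:2]))
E
python3 fj.py
```

```text
('top',) [0.4982 0.3743] 10.93 164.94117647058823
('side',) [0.4957 0.3743] 25.54 316.71764705882356
('top', 'side') [0.4965 0.3738] 22.9 520.5294117647059
```

View pics/fit1.png

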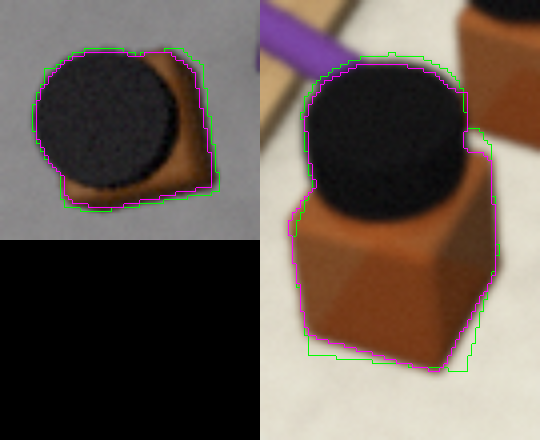

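```bash
python3 - <<'E'
from h import *
c=cams.camera("side")
p=toplane(c,[[236.5,373.7],[270,382.5],[284,357.5]],0); print(p.round(4))
d=p-p[1]; print(np.linalg.norm(d,axis=1), np.degrees(np.arctan2(d[:,1],d[:,0])), p[[0,2]].mean(0))
p=toplane(c,[[225+32/4,290+215/4],[225+178/4,290+260/4],[225+230/4,290+165/4]],.062); print(p.round(4)); d=p-p[1]; print(np.linalg.norm(d,axis=1), np.degrees(np.arctan2(d[:,1],d[:,0])), p[[0,2]].mean(0))
E
```

```text
[[0.5146 0.4056 0.    ]
 [0.4651 0.3921 0.    ]
 [0.4771 0.3442 0.    ]]
[0.05124542 0.         0.04932811] [ 15.24404538   0.         -76.00891928] [0.49582845 0.37491362 0.        ]
[[0.511  0.4066 0.062 ]
 [0.4574 0.3959 0.062 ]
 [0.4699 0.3515 0.062 ]]
[0.05465204 0.         0.04614459] [ 11.35454449   0.         -74.26361447] [0.49043421 0.37905862 0.062     ]
```

```bash
python3 -m jog '[[[1,0.81,-0.577,0,0,0,0],[1,0.81,-0.577,0,0,0,0],[1,0.81,-0.577,0,0,0,0],[1,0.81,-0.577,0,0,0,0],[1,0.81,-0.577,0,0,0,0],[1,0.81,-0.577,0,0,0,0],[1,0.81,-0.577,0,0,0,0],[1,0.81,-0.577,0,0,0,0],[1,0.81,-0.577,0,0,0,0],[1,0.81,-0.577,0,0,0,0],[1,0.81,-0.577,0,0,0,0],[1,0.81,-0.577,0,0,0,0],[1,0.43,-0.894,0,0,0,0],[1,0.43,-0.894,0,0,0,0],[1,0.43,-0.894,0,0,0,0],[1,0.43,-0.894,0,0,0,0],[1,0.43,-0.894,0,0,0,0],[1,0.43,-0.894,0,0,0,0],[1,0.43,-0.894,0,0,0,0],[1,0.43,-0.894,0,0,0,0]]]'
python3 -m jog '[[[1,0.43,-0.894,0,0,0,0],[1,0.43,-0.894,0,0,0,0],[1,0.43,-0.894,0,0,0,0],[1,0.43,-0.894,0,0,0,0],[1,0,0,0.1,0,0,-1],[1,0,0,0.1,0,0,-1],[1,0,0,0.1,0,0,-1],[1,0,0,0.1,0,0,-1],[1,0,0,0.1,0,0,-1],[1,0,0,0.1,0,0,-1],[1,0,0,0.1,0,0,-1],[1,0,0,0.1,0,0,-1],[1,0,0,0.1,0,0,-1],[1,0,0,0.1,0,0,-1],[1,0,0,0.1,0,0,-1],[1,0,0,0.1,0,0,-1],[1,0,0,0.1,0,0,-1],[1,0,0,0.1,0,0,-0.75],[1,0,0,0,0,0,0],[1,0,0,0,0,0,0]]]'
cat >> h.py <<'E'
def go(x,y,z,yaw):
    "shift in tool axes (units) and turn (units) from the measured pose to the target; yaw of tool y, degrees, mod 180"
    s=manip.state(); Rt=R.from_quat(s["eef_rot"]); M=Rt.as_matrix()
    cur=np.degrees(np.arctan2(M[1,1],M[0,1])); d=(yaw-cur+90)%180-90
    print("t",s["time"],"pos",s["position"].round(4),"yaw",round(cur,2),"tilt",M[:2,2].round(4),"q6",s["qpos"][5].round(3),"F",s["wrist_force"].round(1),"T",s["torque"].round(2),"gap",round(s["finger_gap"],4),"ff",round(s["finger_force"],1))
    print("shift units",(M.T@(np.array([x,y,z])-s["position"])/.04).round(3),"az",round(-d/6,3))
E
python3 -c "
from h import *
go(.497,.374,.088,12.5)"
```

```text
time: 3.45
position: [0.4814, 0.2178, 0.2138]
eef_rot: [0.985, 0.174, 0.0, 0.0]
wrist_force: [1.2, 0.2, -1.1]
finger_gap: 0.0916
finger_force: 0.0
time: 5.45
position: [0.4971, 0.3741, 0.1577]
eef_rot: [0.627, 0.779, -0.0, -0.0]
wrist_force: [0.3, -0.0, -0.3]
finger_gap: 0.0917
finger_force: 0.0
t 5.45 pos [0.4971 0.3741 0.1577] yaw 12.41 tilt [-0.0001 -0.0001] q6 0.305 F [ 0.3 -0.  -0.3] T [ 0.03 -0.1  -0.02] gap 0.0917 ff 0.0
shift units [-1.000e-03 -4.000e-03  1.742e+00] az -0.014
```

```bash
python3 -m jog '[[[1,0,0,0.35,0,0,0],[1,0,0,0.35,0,0,0],[1,0,0,0.35,0,0,0],[1,0,0,0.35,0,0,0],[1,0,0,0.35,0,0,0],[1,0,0,0,0,0,0]]]'
python3 - <<'E'
from h import *
go(.497,.374,.088,12.5)
o=[]
for n in("top","side"):
    c=cams.camera(n); u=proj(c,[manip.state()["position"]])[0].astype(int); a=c["frame"][max(u[1]-70,0):u[1]+70,u[0]-80:u[0]+80,::-1]
    o.append(cv2.resize(a,(400,350)))
    for k in("lid_top","lid"):
      for q in cams.landmark_of(n,k)[:2]:
        p=np.array(q["centre"])*[640,480]; print(n,k,round(q["conf"],2),toplane(c,[p],.094 if k=="lid_top" else .068)[0].round(4))
cv2.imwrite("pics/g1.png",np.hstack(o))
E
```

```text
time: 6.05
position: [0.4961, 0.3735, 0.0857]
eef_rot: [0.626, 0.78, -0.002, -0.001]
wrist_force: [-0.1, 0.0, 0.6]
finger_gap: 0.0916
finger_force: 0.0
t 6.05 pos [0.4961 0.3735 0.0857] yaw 12.48 tilt [-0.0032 -0.0019] q6 0.304 F [-0.1  0.   0.6] T [-0.04 -0.12  0.02] gap 0.0916 ff 0.0
shift units [ 0.008  0.025 -0.058] az -0.003
top lid 0.48 [0.5007 0.3777 0.068 ]
side lid_top 0.83 [0.4961 0.3777 0.094 ]
side lid 0.84 [0.4901 0.377  0.068 ]
side lid 0.44 [0.5181 0.3547 0.068 ]
```

View pics/g1.png

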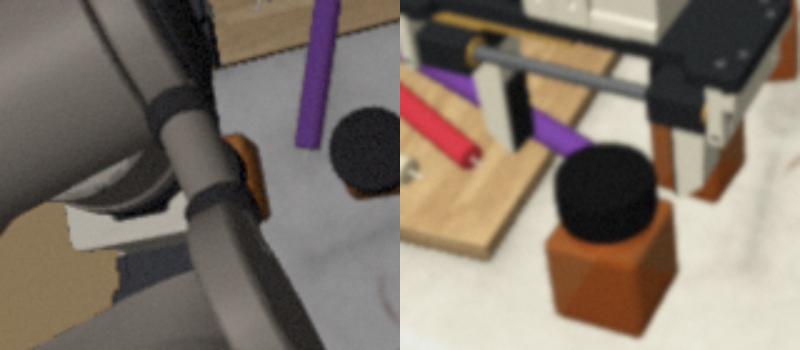

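The side picture shows the open fingers (tips near crop (520,145), (690,195)) around or a little behind the lid at (605,190); I check by overlaying predicted tips.

```bash
python3 - <<'E'
from h import *
c=cams.camera("side"); s=manip.state(); M=R.from_quat(s["eef_rot"]).as_matrix(); P=s["position"]; print(P)
u=proj(c,[P])[0].astype(int); x0,y0=u[0]-80,u[1]-70
a=cv2.resize(c["frame"][y0:y0+140,x0:x0+160,::-1],(800,700))[:600].copy()
for sy in(-1,1):
  for w in (-.0095,.0095):
    q=[P+M@[w,sy*.046,.017],P+M@[w,sy*.065,.017],P+M@[w,sy*.046,-.02]]
    for p in (proj(c,q)-[x0,y0]+.5)*5: cv2.circle(a,tuple(int(v) for v in p),4,(0,255,0),-1)
for z,col in((.094,(0,0,255)),(.068,(255,255,0))):
  t=np.linspace(0,6.28,60); r=np.c_[.4965+.027*np.cos(t),.3743+.027*np.sin(t),0*t+z]
  cv2.polylines(a,[((proj(c,r)-[x0,y0]+.5)*5).astype(int)],True,col,1)
cv2.imwrite("pics/g2.png",a)
E
```

```text
[0.49748329 0.37431442 0.08843682]
```

View pics/g2.png

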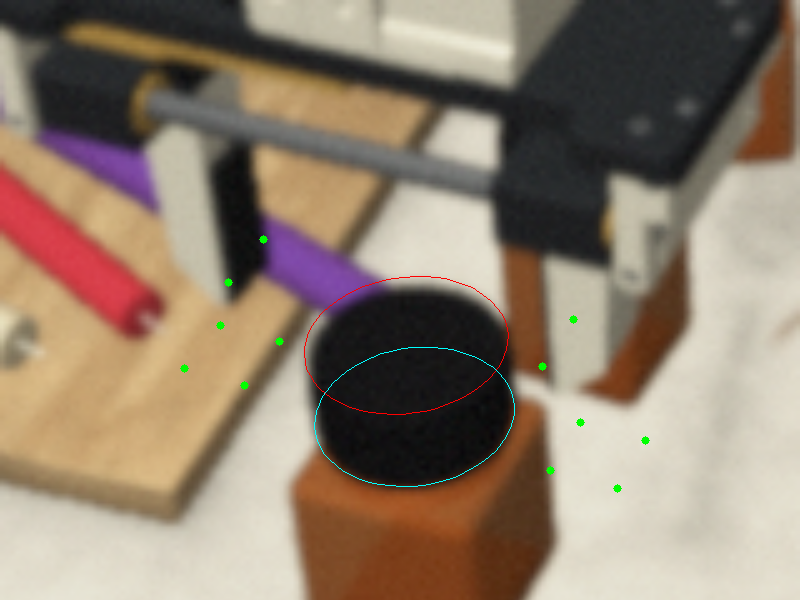

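The real tips show about 80 px (5x) higher than the reported TCP predicts, so the gripper may really be about 27 mm higher. A partial close to under the lid's width tests this harmlessly.

```bash
python3 -m jog '[[[0.0,0,0,0,0,0,0],[0.0,0,0,0,0,0,0],[0.0,0,0,0,0,0,0],[0.0,0,0,0,0,0,0],[0.0,0,0,0,0,0,0]]]'
python3 - <<'E'
from h import *
go(.497,.374,.088,12.5)
c=cams.camera("side"); s=manip.state(); M=R.from_quat(s["eef_rot"]).as_matrix(); P=s["position"]; print(P,s["qpos"])
u=proj(c,[P])[0].astype(int); x0,y0=u[0]-60,u[1]-70
a=cv2.resize(c["frame"][y0:y0+120,x0:x0+120,::-1],(600,600)).copy()
g=s["finger_gap"]/2
for sy in(-1,1):
  for w in (-.0095,.0095):
    q=[P+M@[w,sy*g,.017],P+M@[w,sy*g,-.02]]
    for p in (proj(c,q)-[x0,y0]+.5)*5: cv2.circle(a,tuple(int(v) for v in p),3,(0,255,0),-1)
cv2.imwrite("pics/g3.png",a)
E
```

```text
time: 6.9
position: [0.4971, 0.3741, 0.0876]
eef_rot: [0.626, 0.78, -0.0, 0.0]
wrist_force: [0.4, -0.2, 0.7]
finger_gap: 0.0567
finger_force: 0.0
t 6.9 pos [0.4971 0.3741 0.0876] yaw 12.54 tilt [-0.     -0.0001] q6 0.303 F [ 0.4 -0.2  0.7] T [ 0.02 -0.08 -0.03] gap 0.0567 ff 0.0
shift units [-0.001 -0.003 -0.009] az 0.007
[0.49712104 0.37409648 0.08769372] [ 5.22048993e-01  6.32769139e-01  1.40471578e+00 -8.94886208e-05
  1.10408190e+00  3.03146821e-01]
```

View pics/g3.png

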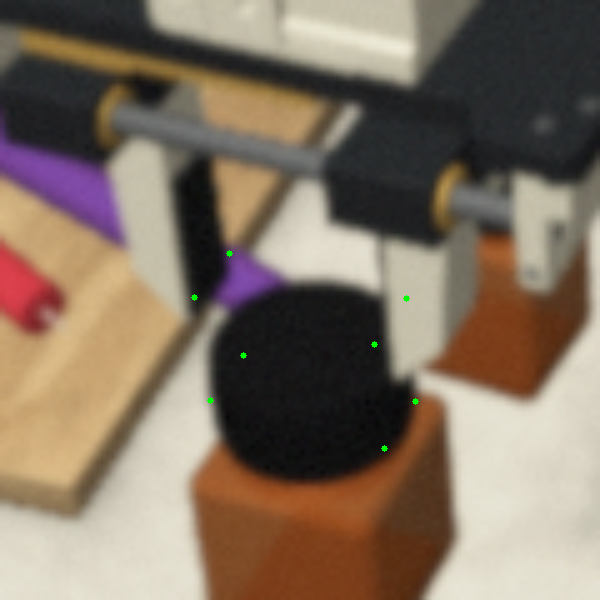

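The right finger passes in front of the lid with its tip at (395,378), near the lid's top. So the gripper really is about 26 mm higher than the report. I open, descend 24 mm and check again, which is safe either way.

```bash
python3 -m jog '[[[1,0,0,0,0,0,0],[1,0,0,0,0,0,0],[1,0,0,0,0,0,0],[1,0,0,0.2,0,0,0],[1,0,0,0.2,0,0,0],[1,0,0,0.2,0,0,0],[0.45,0,0,0,0,0,0],[0.45,0,0,0,0,0,0],[0.45,0,0,0,0,0,0],[0.45,0,0,0,0,0,0]]]'
cat > look.py <<'E'
import sys
from h import *
n,w,h,f=sys.argv[1],int(sys.argv[2]),int(sys.argv[3]),sys.argv[4]
dz=float(sys.argv[5])
c=cams.camera(n); s=manip.state(); M=R.from_quat(s["eef_rot"]).as_matrix(); P=s["position"]+[0,0,dz]
u=proj(c,[P])[0].astype(int); x0,y0=max(u[0]-w//2,0),max(u[1]-h//2,0); k=int(min(800/w,600/h))
a=cv2.resize(c["frame"][y0:y0+h,x0:x0+w,::-1],None,fx=k,fy=k).copy(); g=s["finger_gap"]/2
for sy in(-1,1):
  for v in (-.0095,.0095):
    for p in (proj(c,[P+M@[v,sy*g,.017],P+M@[v,sy*g,-.02]])-[x0,y0]+.5)*k: cv2.circle(a,tuple(int(t) for t in p),3,(0,255,0),-1)
cv2.imwrite(f,a); print(x0,y0,k); go(*s["position"],12.5)
E
python3 look.py side 130 120 pics/g4.png 0.026
```

```text
time: 7.95
position: [0.4974, 0.3742, 0.064]
eef_rot: [0.626, 0.78, 0.0, 0.0]
wrist_force: [0.7, 0.6, 0.0]
finger_gap: 0.0677
finger_force: 0.0
189 258 5
t 8.0 pos [0.4973 0.3742 0.064 ] yaw 12.54 tilt [0.0006 0.0003] q6 0.303 F [ 0.7 -0.8  0.1] T [ 0.02 -0.11  0.01] gap 0.0671 ff 0.0
shift units [0. 0. 0.] az 0.007
```

View pics/g4.png

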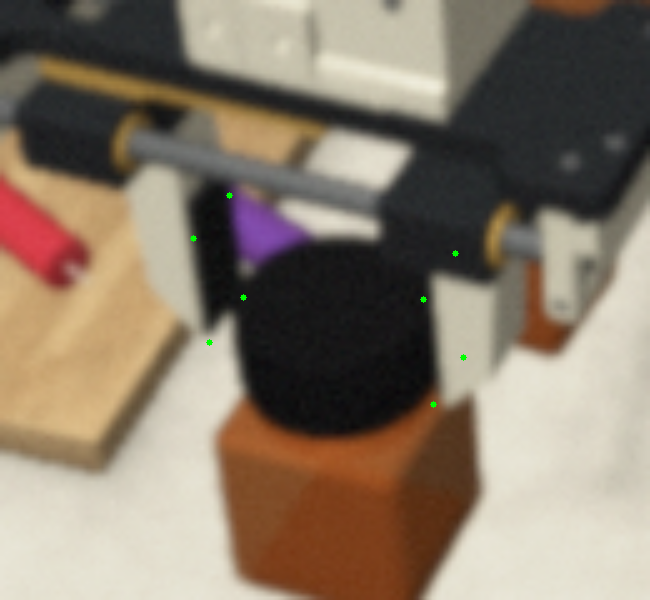

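With a +26 mm height offset, predicted tips (209,342)/(433,404) match the real ones (205,335)/(445,400), beside the lid. Gripping.

```bash
python3 -m jog '[[[0.45,0,0,0.05,0,0,0],[-1,0,0,0,0,0,0],[-1,0,0,0,0,0,0],[-1,0,0,0,0,0,0],[-1,0,0,0,0,0,0],[-1,0,0,0,0,0,0]]]'
python3 -c "
from h import *
go(.497,.374,.088,12.5)"
```

```text
time: 8.6
position: [0.4971, 0.3741, 0.0616]
eef_rot: [0.626, 0.78, -0.0, -0.0]
wrist_force: [-1.1, 0.4, 0.4]
finger_gap: 0.0527
finger_force: 30.0
t 8.6 pos [0.4971 0.3741 0.0616] yaw 12.54 tilt [-0.0001 -0.0001] q6 0.303 F [-1.1  0.4  0.4] T [-0.02 -0.03  0.02] gap 0.0527 ff 30.0
shift units [-0.001 -0.002 -0.659] az 0.007
```

```bash
python3 -m jog '[[[-1,0,0,-0.2,0,0,0],[-1,0,0,-0.45,0,0,0],[-1,0,0,-0.65,0,0,0],[-1,0,0,-0.65,0,0,0],[-1,0,0,-0.65,0,0,0],[-1,0,0,-0.45,0,0,0],[-1,0,0,-0.2,0,0,0],[-1,0,0,0,0,0,0]]]' && python3 -m jog '[[[-1,-0.25,-0.0425,0,0,0,0],[-1,-0.6,-0.1,0,0,0,0],[-1,-0.9,-0.15,0,0,0,0],[-1,-0.9,-0.15,0,0,0,0],[-1,-0.9,-0.15,0,0,0,0],[-1,-0.9,-0.15,0,0,0,0],[-1,-0.9,-0.15,0,0,0,0],[-1,-0.9,-0.15,0,0,0,0],[-1,-0.9,-0.15,0,0,0,0],[-1,-0.9,-0.15,0,0,0,0],[-1,-0.9,-0.15,0,0,0,0],[-1,-0.6,-0.1,0,0,0,0],[-1,-0.35,-0.06,0,0,0,0],[-1,-0.325,-0.0725,0,0,0,0],[-1,0,0,0,0,0,0.75],[-1,0,0,0,0,0,0.73],[-1,0,0,0,0,0,0],[-1,0,0,0,0,0,0]]]'
python3 -c "
from h import *
go(.5165,-.004,.192,3.6)
for n in('top','side'):
    c=cams.camera(n); save(c,'pics/%s1.png'%n)
    for q in cams.landmark_of(n,'middle_jar')[:2]:
        p=np.array(q['centre'])*[640,480]; print(n,q['conf'],p,toplane(c,[p],.13)[0])
a=cv2.imread('pics/side1.png')[110:270,320:480]; b=cv2.imread('pics/top1.png')[190:350,340:500]
cv2.imwrite('pics/h1.png',cv2.resize(np.hstack([b,a]),(800,400),interpolation=cv2.INTER_CUBIC))
"
```

```text
time: 9.4
position: [0.4974, 0.3743, 0.1927]
eef_rot: [0.626, 0.78, 0.001, 0.0]
wrist_force: [-0.7, -1.0, -4.0]
finger_gap: 0.0527
finger_force: 30.0
time: 11.2
position: [0.5184, -0.0397, 0.1914]
eef_rot: [0.683, 0.73, -0.0, -0.0]
wrist_force: [0.1, 0.6, -2.6]
finger_gap: 0.0522
finger_force: 30.0
t 11.2 pos [ 0.5184 -0.0397  0.1914] yaw 3.82 tilt [-0.0006  0.0001] q6 -0.291 F [ 0.1  0.6 -2.6] T [ 0.05 -0.1  -0.01] gap 0.0522 ff 30.0
shift units [ 0.894  0.013 -0.015] az 0.037
top 0.73 [442.816 259.296] [ 0.51876055 -0.03677815  0.13      ]
side 0.76 [386.624 172.08 ] [ 0.51549507 -0.03033347  0.13      ]
```

View pics/h1.png

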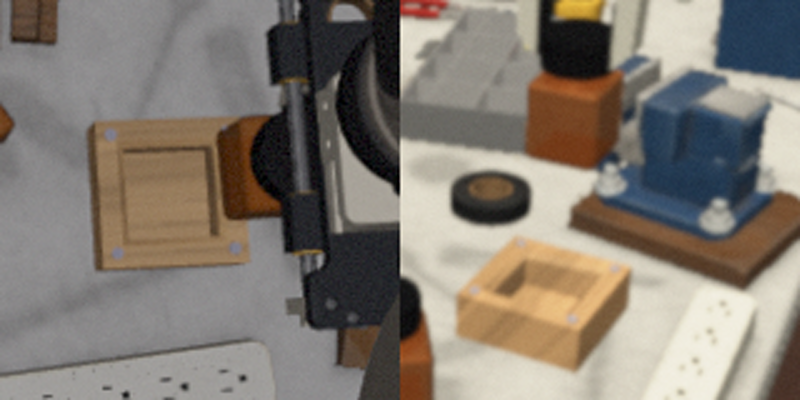

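The jar hangs at the right of the block (I overshot y by 36 mm). Its yaw compared with the block needs checking, so I fit the amber body numerically in both views.

```bash
cat > hov.py <<'E'
from fit import *
import sys
z0=float(sys.argv[1]); p0=[float(sys.argv[2]),float(sys.argv[3])]
a=np.linspace(0,2*np.pi,9)[:-1]
def rbox(s,z0,z1,r=.006):
    h=s/2-r; P=[]
    for sx in(-1,1):
        for sy in(-1,1):
            for t in a: P+= [[sx*h+r*np.cos(t),sy*h+r*np.sin(t),z] for z in(z0,z1)]
    return np.array(P)
body=[np.vstack([rbox(.056,0,.058),rbox(.050,0,.064)])]
lid=[np.vstack([ring(.027,.068),ring(.027,.094)])]
def amber(c,roi):
    x0,y0,x1,y1=roi; h=cv2.cvtColor(cv2.GaussianBlur(c["frame"],(3,3),0)[y0:y1,x0:x1],cv2.COLOR_RGB2HSV).astype(int)
    m=((h[...,1]>115)&(h[...,0]<20)&(h[...,2]>45)).astype(np.uint8)
    m=cv2.morphologyEx(m,cv2.MORPH_OPEN,np.ones((3,3)))
    n,l,s,_=cv2.connectedComponentsWithStats(m); return (l==1+s[1:,4].argmax()).astype(float)
obs=[]
for n in ("top","side"):
    c=cams.camera(n); u=proj(c,[[p0[0],p0[1],z0+.032]])[0].astype(int)
    roi=(u[0]-38,u[1]-38,u[0]+(6 if n=="top" else 38),u[1]+38)
    obs.append((n,c,amber(c,roi),roi))
def cost(p,use):
    return sum(np.abs(np.clip(sil(c,body,p,p[3],8,roi)-sil(c,lid,p,p[3],8,roi),0,1)-m).sum() for n,c,m,roi in obs if n in use)
for use in(("top",),("side",),("top","side")):
    best=None
    for y in(-15,-5,5,15):
        s0=np.array([*p0,np.radians(y),z0]); sx=np.vstack([s0,s0+np.diag([.005,.005,.12,.005 if len(use)>1 else 1e-6])])
        r=minimize(cost,s0,args=(use,),method="Nelder-Mead",options=dict(initial_simplex=sx,xatol=1e-4,fatol=.05,maxiter=250))
        if best is None or r.fun<best.fun: best=r
    print(use,best.x.round(4),"yaw",np.degrees(best.x[2]).round(1),round(best.fun,1),[int(o[2].sum()) for o in obs])
    print("   yaw scan",[(y,round(min(cost([best.x[0]+dx,best.x[1]+dy,np.radians(y),best.x[3]],use) for dx in(-.002,0,.002) for dy in(-.002,0,.002)))) for y in range(-16,17,4)])
E
python3 hov.py .130 .518 -.039; python3 -c "
from h import *
go(.5163,-.004,.192,3.6)"
```

```text
('top',) [ 0.5204 -0.0402  0.122   0.13  ] yaw 7.0 96.7 [674, 1210]
   yaw scan [(-16, 263), (-12, 234), (-8, 203), (-4, 171), (0, 137), (4, 106), (8, 100), (12, 116), (16, 140)]
('side',) [ 0.5201 -0.0456  0.2176  0.13  ] yaw 12.5 86.2 [674, 1210]
   yaw scan [(-16, 255), (-12, 242), (-8, 221), (-4, 197), (0, 168), (4, 136), (8, 109), (12, 88), (16, 102)]
('top', 'side') [ 0.519  -0.04    0.1469  0.1325] yaw 8.4 247.7 [674, 1210]
   yaw scan [(-16, 528), (-12, 486), (-8, 429), (-4, 375), (0, 310), (4, 274), (8, 254), (12, 266), (16, 297)]
t 11.5 pos [ 0.5186 -0.04    0.1917] yaw 3.71 tilt [ 0.0001 -0.0001] q6 -0.289 F [-0.2  0.8 -4.1] T [-0.05 -0.08  0.02] gap 0.0523 ff 30.0
shift units [ 0.902  0.001 -0.007] az 0.018
```

```bash
python3 - <<'E'
from h import *
C={n:cv2.imread(f"pics/{n}1.png") for n in("top","side")}
def m(n,r):
    x0,y0,x1,y1=r; h=cv2.cvtColor(cv2.GaussianBlur(C[n],(3,3),0)[y0:y1,x0:x1],cv2.COLOR_BGR2HSV).astype(int)
    return (h[...,1]>115)&(h[...,0]<20)&(h[...,2]>45)
M=m("top",(424,228,460,284))
for r in range(0,56,1): print("".join("#" if v else "." for v in M[r]))
c=cams.camera("side")
M=m("side",(362,130,412,182))
for r in range(0,52): print("".join("#" if v else "." for v in M[r]))
E
```

```text
....................................
....................................
....................................
....................................
....................................
....................................
....................................
....................................
....................................
.............###########............
..........#############.............
........##############..............
........#############...............
.......##############...............
.......#############................
...################.................
..################..................
..################..................
..################..................
.################...................
..###############...................
..###############...................
..##############....................
################....................
################....................
#.###############...................
#.###############...................
#################...................
#.###############...................
#.###############..........
[... 2923 characters left out ...]
##############################.......
.........#################################........
.........################################.........
..........##############################..........
............###########################...........
................######################............
....................#################.............
.........................############.............
.............................######...............
..................................................
..................................................
..................................................
..................................................
..................................................
```

```bash
python3 - <<'E'
from h import *
for n,L in(("side",[[374.5,172.5],[391,176.5]]),("side",[[399,175],[406,166.5]]),("top",[[431,277.5],[446,275.5]]),("top",[[426.8,259.5],[429.2,276.5]])):
    c=cams.camera(n); p=toplane(c,L,.131 if n=="side" else .13); d=p[1]-p[0]; print(n,p[:,:2].round(4).tolist(),(np.degrees(np.arctan2(d[1],d[0]))+45)%90-45)
c=cams.camera("side")
for e in([[341,209.5],[359,216.5]],): pass
E
```

```text
side [[0.5325, -0.0151], [0.4996, -0.017]] 3.3140193799697784
side [[0.4902, -0.0301], [0.4949, -0.0686]] 7.0178749731588965
top [[0.4905, -0.0181], [0.4941, -0.0414]] 8.637996146206177
top [[0.5178, -0.0119], [0.492, -0.0153]] 7.608919893818722
```

```bash
python3 -m jog '[[[-1,0.3,0,0,0,0,0],[-1,0.4,-0.01,0,0,0,0],[-1,0.253,0,0,0,0,0],[-1,0,0,0.2,0,0,0.6],[-1,0,0,0.5,0,0,0],[-1,0,0,0.6,0,0,0],[-1,0,0,0.4,0,0,0],[-1,0,0,0.3,0,0,0],[-1,0,0,0.15,0,0,0],[-1,0,0,0,0,0,0],[-1,0,0,0,0,0,0]]]'
python3 hov.py .044 .5155 -.003; python3 - <<'E'
from h import *
go(.5163,-.004,.106,.2)
o=[]
for n in("top","side"):
    c=cams.camera(n); u=proj(c,[[.516,-.003,.05]])[0].astype(int); o.append(cv2.resize(c["frame"][u[1]-50:u[1]+50,u[0]-50:u[0]+50,::-1],(400,400),interpolation=cv2.INTER_CUBIC))
cv2.imwrite("pics/h2.png",np.hstack(o))
E
```

```text
time: 12.9
position: [0.5163, -0.0021, 0.1063]
eef_rot: [0.707, 0.708, 0.0, 0.001]
wrist_force: [0.7, -0.1, -1.4]
finger_gap: 0.0524
finger_force: 30.0
('top',) [ 0.5184 -0.0024  0.0472  0.044 ] yaw 2.7 107.3 [454, 2396]
   yaw scan [(-16, 238), (-12, 206), (-8, 178), (-4, 153), (0, 124), (4, 111), (8, 132), (12, 147), (16, 172)]
('side',) [ 0.5125  0.0008 -0.0615  0.044 ] yaw -3.5 1163.3 [454, 2396]
   yaw scan [(-16, 1177), (-12, 1174), (-8, 1170), (-4, 1164), (0, 1170), (4, 1178), (8, 1189), (12, 1215), (16, 1247)]
('top', 'side') [ 0.5178 -0.0033  0.0362  0.0401] yaw 2.1 1323.4 [454, 2396]
   yaw scan [(-16, 1439), (-12, 1405), (-8, 1374), (-4, 1353), (0, 1332), (4, 1335), (8, 1370), (12, 1416), (16, 1470)]
t 13.0 pos [ 0.5164 -0.0022  0.1065] yaw 0.06 tilt [ 0.0017 -0.0003] q6 -0.154 F [-0.9  0.4 -3.1] T [-0.01 -0.14 -0.05] gap 0.0527 ff 30.0
shift units [-0.045 -0.002  0.013] az -0.023
```

View pics/h2.png

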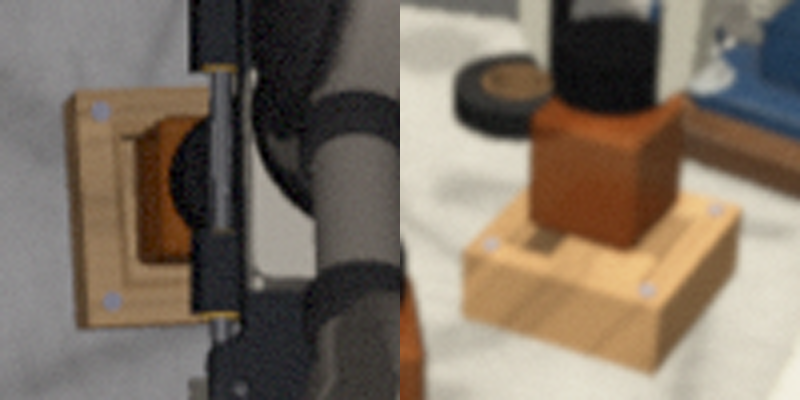

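The jar is square to the pocket and centred to within about 2 mm. Its top-view fit is (0.518,-0.002), against the block at (0.518,-0.004). Inserting.

```bash
python3 -m jog '[[[-1,-0.03,0,0.1,0,0,0],[-1,0,0,0.1,0,0,0],[-1,0,0,0.1,0,0,0],[-1,0,0,0.1,0,0,0],[-1,0,0,0,0,0,0]]]'; python3 -c "
from h import *
go(.5163,-.004,.070,.2)"
```

```text
time: 13.6
position: [0.5153, -0.0033, 0.0889]
eef_rot: [0.707, 0.707, -0.0, -0.001]
wrist_force: [0.2, 0.4, -3.0]
finger_gap: 0.0523
finger_force: 30.0
t 13.6 pos [ 0.5153 -0.0033  0.0889] yaw 0.06 tilt [-0.0015  0.0002] q6 -0.156 F [ 0.2  0.4 -3. ] T [-0.03 -0.1  -0.04] gap 0.0523 ff 30.0
shift units [-0.018  0.027  0.472] az -0.024
```

Underside is now about 27 mm, inside the pocket with no extra force. Continuing down.

```bash
python3 -m jog '[[[-1,0,0,0.1,0,0,0],[-1,0,0,0.1,0,0,0],[-1,0,0,0.1,0,0,0],[-1,0,0,0.06,0,0,0],[-1,0,0,0.04,0,0,0],[-1,0,0,0,0,0,0]]]'; python3 -c "
from h import *
go(.5163,-.004,.070,.2)"
```

```text
time: 14.2
position: [0.5156, -0.0033, 0.0734]
eef_rot: [0.707, 0.707, -0.0, -0.0]
wrist_force: [-0.0, -1.0, -2.4]
finger_gap: 0.0528
finger_force: 30.0
t 14.2 pos [ 0.5156 -0.0033  0.0734] yaw 0.06 tilt [-0.0004 -0.    ] q6 -0.156 F [-0.  -1.  -2.4] T [-0.02 -0.1  -0.03] gap 0.0528 ff 30.0
shift units [-0.016  0.016  0.086] az -0.024
```

```bash
python3 -m jog '[[[-1,0,0,0.04,0,0,0],[-1,0,0,0.03,0,0,0],[-1,0,0,0.03,0,0,0],[-1,0,0,0,0,0,0]]]'; python3 -c "
from h import *
go(.5163,-.004,.070,.2)"
```

```text
time: 14.6
position: [0.5158, -0.0033, 0.0697]
eef_rot: [0.707, 0.708, -0.0, 0.0]
wrist_force: [0.7, 0.4, -3.2]
finger_gap: 0.0525
finger_force: 30.0
t 14.6 pos [ 0.5158 -0.0033  0.0697] yaw 0.06 tilt [ 0.0001 -0.0001] q6 -0.156 F [ 0.7  0.4 -3.2] T [-0.04 -0.11  0.05] gap 0.0525 ff 30.0
shift units [-0.017  0.013 -0.008] az -0.023
```

```bash
python3 -m jog '[[[-1,0,0,0.03,0,0,0],[-1,0,0,0.02,0,0,0],[-1,0,0,0,0,0,0]]]'; python3 -c "
from h import *
go(.5163,-.004,.070,.2)"
```

```text
time: 14.9
position: [0.516, -0.0034, 0.0694]
eef_rot: [0.707, 0.708, 0.0, 0.001]
wrist_force: [-5.0, -0.1, 12.0]
finger_gap: 0.0529
finger_force: 30.0
t 14.9 pos [ 0.516  -0.0034  0.0694] yaw 0.07 tilt [ 0.0013 -0.0004] q6 -0.156 F [-5.  -0.1 12. ] T [ 0.12  0.8  -0.03] gap 0.0529 ff 30.0
shift units [-0.016  0.007 -0.014] az -0.021
```

```bash
python3 -m jog '[[[-1,0,0,0,0,0,-0.5],[-1,0,0,0,0,0,-1],[-1,0,0,0,0,0,-1],[-1,0,0,0,0,0,-1],[-1,0,0,0,0,0,-1]]]'; python3 -c "
from h import *
go(.5163,-.004,.070,.2)"
```

```text
time: 15.4
position: [0.5175, -0.0035, 0.0695]
eef_rot: [0.521, 0.854, 0.001, 0.002]
wrist_force: [0.1, 1.4, 8.3]
finger_gap: 0.0526
finger_force: 30.0
t 15.4 pos [ 0.5175 -0.0035  0.0695] yaw 27.26 tilt [ 0.0046 -0.0004] q6 -0.631 F [0.1 1.4 8.3] T [ 0.08  0.04 -0.29] gap 0.0526 ff 30.0
shift units [ 0.003 -0.032 -0.013] az 4.511
```

```bash
python3 -m jog '[[[-1,0,0,0,0,0,-1],[-1,0,0,0,0,0,-1],[-1,0,0,0,0,0,-1],[-1,0,0,0,0,0,-1]]]'; python3 -c "
from h import *
go(.5163,-.004,.070,.2)"; python3 -m jog '[[[-1,0,0,0,0,0,-1],[-1,0,0,0,0,0,-1],[-1,0,0,0,0,0,-1],[-1,0,0,0,0,0,-0.5],[-1,0,0,0,0,0,0]]]'; python3 -c "
from h import *
go(.5163,-.004,.070,.2)"
```

```text
time: 15.8
position: [0.5178, -0.0035, 0.0696]
eef_rot: [0.332, 0.943, 0.001, 0.003]
wrist_force: [-0.5, 0.6, 9.6]
finger_gap: 0.0525
finger_force: 30.0
t 15.8 pos [ 0.5178 -0.0035  0.0696] yaw 51.26 tilt [ 0.0052 -0.0004] q6 -1.05 F [-0.5  0.6  9.6] T [ 0.09 -0.12 -0.27] gap 0.0525 ff 30.0
shift units [ 0.021 -0.033 -0.01 ] az 8.511
time: 16.3
position: [0.5187, -0.0033, 0.0708]
eef_rot: [0.155, 0.988, 0.0, 0.004]
wrist_force: [-0.3, 1.8, 16.0]
finger_gap: 0.0527
finger_force: 30.0
t 16.3 pos [ 0.5187 -0.0033  0.0708] yaw 72.14 tilt [ 0.0077 -0.0005] q6 -1.414 F [-0.3  1.8 16. ] T [0.42 0.03 0.09] gap 0.0527 ff 30.0
shift units [ 0.051 -0.034  0.02 ] az 11.99
```

Torque dropped to zero and the seal pushes up with 16 N, so the lugs are free. Lifting straight up.

```bash
python3 -m jog '[[[-1,0,0,-0.1,0,0,0],[-1,0,0,-0.1,0,0,0],[-1,0,0,-0.1,0,0,0],[-1,0,0,0,0,0,0]]]'; python3 -c "
from h import *
go(.5163,-.004,.070,.2)"
```

```text
time: 16.7
position: [0.5162, -0.0034, 0.0802]
eef_rot: [0.156, 0.988, 0.0, 0.001]
wrist_force: [0.8, 0.8, 0.5]
finger_gap: 0.0525
finger_force: 30.0
t 16.7 pos [ 0.5162 -0.0034  0.0802] yaw 72.06 tilt [ 0.0012 -0.0001] q6 -1.413 F [0.8 0.8 0.5] T [ 0.17 -0.33  0.01] gap 0.0525 ff 30.0
shift units [-0.007 -0.015  0.254] az 11.976
```

```bash
python3 -m jog '[[[-1,0,0,-0.15,0,0,0],[-1,0,0,-0.2,0,0,0],[-1,0,0,-0.2,0,0,0],[-1,0,0,-0.1,0,0,0],[-1,0,0,0,0,0,0],[-1,0,0,0,0,0,0],[-1,0,0,0,0,0,0]]]'; python3 - <<'E'
from h import *
go(.5163,-.004,.070,.2)
o=[]
for n in("side","top"):
    c=cams.camera(n); u=proj(c,[[.516,-.003,.09]])[0].astype(int); o.append(cv2.resize(c["frame"][u[1]-60:u[1]+60,u[0]-60:u[0]+60,::-1],(400,400),interpolation=cv2.INTER_CUBIC))
cv2.imwrite("pics/f.png",np.hstack(o))
E
```

```text
time: 17.4
position: [0.5155, -0.0033, 0.1054]
eef_rot: [0.156, 0.988, -0.0, -0.0]
wrist_force: [-0.2, -0.6, 0.4]
finger_gap: 0.0523
finger_force: 30.0
t 17.4 pos [ 0.5155 -0.0033  0.1054] yaw 72.06 tilt [-0.0006 -0.    ] q6 -1.413 F [-0.2 -0.6  0.4] T [ 0.08 -0.19  0.  ] gap 0.0523 ff 30.0
shift units [-0.024 -0.01   0.886] az 11.977
```

View pics/f.png

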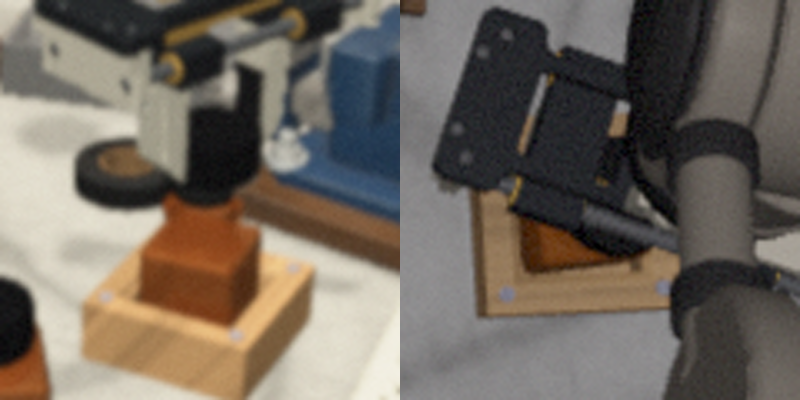

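The picture shows the jar down in the pocket with its amber neck at (205,210), and the lid held level above it at (225,150). Handing in.

```bash
python3 -c "
from rig import job
print(job.finish_job())"
```

```text
the job is handed in; nothing more can be done
None
```

I handed the job in at about 17.5 s with the middle jar in the pocket and its lid twisted free and held level about 20 mm above the mouth; the other two jars were not touched, and the system returned no verdict.

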